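Open the laser console's bypass door and clamp the filter cassette with its cam

TASK

Slide the orange rear door of the sloping laser console fully open to the right, behind the grey front door, which stays shut. Then turn the black cam grip in the uncovered bay until its red end, the cam's high point, points straight up the slope and bears on the sprung shoe, which clamps the blue filter cassette. Leave the door open, the cam there, and everything else on the bench and console undisturbed.

Things in the scene. Friction and masses are not known exactly. Their poses are not given: they have to be found in the camera images.
- console: cream laser console, fixed, 490 mm wide (y). Origin on the bench under the centre of its sloping face; x away from the robot, y left, z up. The face, 260 mm long, slopes at 30 degrees and looks up and towards the robot; its centre is 150 mm, front edge about 85, rear edge 215 mm above the bench. Behind it is a flat ledge 225 mm high.
- lamp_bar (a point): middle of the lamp bar, 22 mm wide, 18 mm tall, 490 mm long, fixed 350 mm above the bench across the face, on 14 mm arms from the back at both ends. A gripper pointing straight down at the pull or the cam would meet it; one held square to the slope, tilted 30 degrees back towards the robot, passes in front of it.
- rear_door_panel (a point): centre of the outer surface of the REAR door: clear orange panel, 216 mm up the slope x 230 mm wide x 5 mm thick, on the inner track, in the left half of the face. Axes as for rear_door_pull.
- rear_door_pull (a point): middle of the bar of the rear door's yellow D-shaped pull. The bar is 12 mm thick, 80 mm long, runs up the slope, its middle 45 mm above the door's outer surface and 30 mm from the door's left edge. Axes: x up the slope, y left along the tracks, z square out of the face.
- rear_door (a joint): slide of the rear door in m: 0 = shut against the left jamb, grows as it goes right (-y of its pull) behind the front door, 0.150 = fully open at its stop (the pull then 35 mm left of the front door's edge). Starts between 0 and 0.05. About 1.5 N of friction; stays where it is left.
- front_door_pull (a point): middle of the bar of the steel D-shaped pull of the FRONT door (dark grey panel, 235 mm wide, outer track, right half of the face; its outer surface is 9.5 mm farther out than the rear door's), near that door's right edge. Axes as for rear_door_pull.
- front_door (a joint): slide of the front door in m: 0 = shut (at the right); grows as it goes left. It slides freely with 1.5 N of friction; to be left at 0.
- cam_grip (a point): point on the cam's axis inside its black bar grip, 20 mm below the rear door's underside, in the bay which that door covers. Bar: 18 mm thick, 56 mm long, from 14 mm above this point to 24 mm below it, where the brass disc (26 mm radius, 6 mm off the axis) begins. z: the axis, square out of the face; x: along the bar to its red end, over the high point; turns with the cam.
- bay_mid (a point): middle of the opening left by the rear door when fully open, at the level of the rear door's underside: 150 mm wide along the tracks, 210 mm up the slope; the cam's axis is 20 mm down the slope from it. Parts beside the cam are no higher than the foot of its bar, but for the blue cassette, from 70 mm up the slope of the axis, 2 mm higher. Axes as the console's.
- cam (a joint): angle of the cam in rad: 0 = its high point (red end of the bar) straight up the slope against the sprung shoe; starts between -1.45 and -0.75, grows anticlockwise as seen from above. It turns from -1.6 to 0.6 against about 0.1 N m, and stays where it is left.
- shoe_face (a point): middle of the cam-side face of the steel sprung shoe (a bar 44 mm wide), straight up the slope from the cam's axis; the cam's high point pushes it up the slope, by 1.5 to 5.5 mm during this job. Axes as for rear_door_pull.
- filter_case_mid (a point): blue plastic filter case, 50 x 100 x 28 mm, lying on the flat ledge behind the console's sloping face; this point is its centre (half-way up). Leave alone.
- objective_a_mid (a point): steel microscope objective, 34 mm dia., 50 mm tall, standing on that same ledge; this point is its centre (half-way up). Leave alone.
- objective_b_mid (a point): brass microscope objective, 34 mm dia., 50 mm tall, standing on the bench; this point is its centre (half-way up). Leave alone.
- cleaner_mid (a point): white bottle with a red cap, 48 mm dia., 120 mm tall, standing on the bench; this point is its centre (half-way up). Leave alone.
- tissue_box_mid (a point): cardboard tissue box, 80 x 120 x 45 mm, on the bench; this point is its centre (half-way up). Leave alone.
- driver_mid (a point): screwdriver lying on the bench; this point is its centre (half-way up). Leave alone.
- power_puck_mid (a point): black round sensor puck, 60 mm dia., 22 mm tall, on the bench; this point is its centre (half-way up). Leave alone.

How it is judged:
On the way, in this order (a step that is already met when the one before it is completed fails the run):
1. the rear door is slid behind its neighbour to its stop (at least 140 of 150 mm) (value of joint rear_door above 0.14 m), for 0.2 s.
2. the cam's high point bears on the shoe (within 0.2 rad) (value of joint cam between -0.2 and 0.2 rad), for 0.2 s.
At the end, for the whole second after the job is handed in: The rear door stands at least 140 mm of its 150 mm open, the cam is within 0.2 rad of its high point on the shoe, the front door is within 15 mm of shut, and the door and the cam are at rest (all of step 2 and value of joint rear_door above 0.14 m and value of joint front_door below 0.015 m and velocity of joint rear_door between -0.01 and 0.01 m/s and velocity of joint cam between -0.05 and 0.05 rad/s); the robot touches nothing.
It fails at once if the front door is slid more than 15 mm (value of joint front_door above 0.015 m).
It fails at once if a bystander is moved more than 20 mm (distance of any of filter_case_mid, objective_a_mid, objective_b_mid, cleaner_mid, tissue_box_mid, driver_mid, power_puck_mid from where it was at the start of the episode above 0.02 m).
It also fails if it takes over 45 s, if anything falls off the work surface, if the arm or the gripper's body presses on something with over 40 N, if the wrist force passes 120 N, or if a joint passes its speed limit or range.

ROBOT

A 6-joint arm with a two-finger parallel gripper is mounted at the origin on the work surface. World frame = base frame: x ahead of the robot, y to its left, z up, the work surface at z = 0. Lengths are in m, angles in rad, forces in N, time in s.
With the tool pointing down it reaches from about 0.375 to 0.925 m from the base axis. Payload 5.7 kg.
Tool frame: the origin (TCP) lies on the centre line of the jaws, within the pads' length; the fingertips stand ahead of it and the grasp point (between the pads) lies 3 mm ahead of it (r.finger_overhang is the z of the fingertips in the tool frame, in m); z points along the fingers, y is the line along which they close (so a half turn about z gives the same grasp; the last joint's range is limited). The gripper opens to 88 mm and grips with 3 to 60 N. Pads are 20 mm wide; open, the fingers measure 115 mm over their backs; the gripper's body (75 mm by 178 mm) begins 61 mm behind the grasp point.
Start: joints at [-1.387, 0.359, 1.51, -0, 1.272, -0.115], TCP at [0.177, -0.573, 0.245] pointing down, gripper open.
Joint ranges: [-2.97, 2.97], [-1.01, 2.36], [0.21, 2.38], [-0.96, 4.11], [0.2, 2.71], [-2.98, 2.98]. Speed limits (rad/s): [2.39, 2.39, 3.14, 3.14, 3.14, 3.14].

INTERFACE

Orientations are given as a 3x3 rotation matrix whose columns are the frame's x, y, z axes.
In Python, from workcell import r, cams gives the robot as it stands. The module is installed in compiled form; this text tells all that it offers. Calls block until the motion is done:
- r.movep(position, orientation): joint-space move of the TCP to a pose.
- r.move_l(position, frame=None, v=0.15): straight line of the TCP; frame=None keeps the orientation; v is the mean speed in m/s.
- r.movej(angles): joint-space move.
- r.command_gripper(opening): finger opening in m; the grip force is fixed at half the most; returns when the fingers have stopped.
- r.wait(seconds).
- r.inverse_kinematics(position, orientation): joint angles nearest the present ones, or None.
- cams.get_image(name): name is "scene" or "top" or "wrist"; returns a dict with "image" (400x640x3 uint8, red, green, blue), "z_map" (400x640 float32, m along the optical axis (not along the pixel's ray), 0 where there is no reading), "intrinsics" (3x3 intrinsics, pixels), "D" ([k1, k2, p1, p2, k3] as OpenCV has them; the pictures are not rectified), "extrinsics" (4x4, takes a point from camera to world coordinates). Camera axes: x right, y up, looking along -z (the intrinsics and any distortion apply to the point x, -y, -z); pixel columns grow to the right and rows downward; lengths in m; the calibration is good to about 2 mm. A picture is of the moment at which its call begins.
A pose or a line that the arm cannot do raises r.MotionError and nothing moves.
- r.hand_in(): hands the job in; it is judged then, once.
Trained networks look in the newest picture that a camera, given by its name, has taken for a name from the list of things; names that differ only in an ending like _2 or _b are one class to them, and where a whole thing is asked for, a point or a joint stands for the part that bears it (a point fixed in the world has none). Each returns a list of dicts, best first, with "conf" (0 to 1); they miss things now and then, are a little off and sometimes report something else, mostly with a low value. They report only what shows in the picture. A call takes as long as a camera call.
- cams.trace(camera, name): "region" (400x640 bool, what is visible of it).
- cams.pinpoint(camera, name): "at" ([x, y, z] in m, in world coordinates, good to about 4 mm: a listed point, or the origin of a listed thing).
Readings, each from a call of its own:
- r.get_time_s(): time.
- r.get_q(): joint angles.
- r.get_dq(): joint speeds.
- r.get_tau(): joint torques, N m.
- r.get_eef_pos(): TCP position.
- r.get_eef_rot(): TCP orientation.
- r.get_ft_force(): force on the tool from outside, world axes, zero at the start.
- r.get_wrist_torque(): the same for the moment, N m.
- r.get_gripper_width(): finger opening in m.
- r.get_grasp_force(): force on a finger pad.
Only numpy, scipy, OpenCV 4.12 (cv2) and the standard library are available. Lean on these libraries where they do the work, as an engineer would, in place of code of your own. Each camera call takes 0.05 s, during which the arm holds its last target. There are 200 camera calls.

## Working session

There is one attempt and no reset: what is moved stays moved. The work goes in short steps, each a Python script; the robot and the scene stay as the last script left them, time stands still between calls to the robot, and variables do not carry over. Pictures are saved under pics/ and viewed, at most 10 in all, crops included, and the job is handed in when it is done.

```bash
mkdir -p pics
python3 - <<'E'
from workcell import r,cams
import cv2,numpy as np
print(r.get_time_s(), r.finger_overhang)
for c in("scene","top"):
    d=cams.get_image(c); cv2.imwrite(f"pics/{c}0.png",d["image"][:,:,::-1])
    for n in ["console","lamp_bar","rear_door_panel","rear_door_pull","front_door_pull","cam_grip","bay_mid","shoe_face","filter_case_mid","objective_a_mid","objective_b_mid","cleaner_mid","tissue_box_mid","driver_mid","power_puck_mid"]:
        for p in cams.pinpoint(c,n)[:2]: print(c,n,np.round(p["at"],3),round(p["conf"],2))
E
```

```text
0.0 0.022
scene console [ 0.524 -0.543  0.009] 0.65
scene lamp_bar [ 0.504 -0.137  0.348] 0.76
scene rear_door_panel [ 0.523 -0.055  0.158] 0.75
scene rear_door_pull [0.514 0.031 0.194] 0.57
scene front_door_pull [ 0.46  -0.326  0.192] 0.61
scene cam_grip [0.399 0.454 0.065] 0.4
scene bay_mid [0.538 0.01  0.148] 0.74
scene filter_case_mid [ 0.657 -0.282  0.239] 0.95
scene objective_a_mid [ 0.692 -0.058  0.252] 0.61
scene objective_b_mid [0.51  0.426 0.029] 0.47
scene cleaner_mid [0.401 0.451 0.063] 0.6
scene cleaner_mid [ 0.507 -0.138  0.348] 0.57
scene tissue_box_mid [0.647 0.416 0.023] 0.82
scene tissue_box_mid [ 0.521 -0.055  0.159] 0.73
scene driver_mid [ 0.526 -0.541  0.011] 0.48
scene power_puck_mid [0.538 0.013 0.148] 0.55
top console [ 0.51  -0.138  0.001] 0.73
top lamp_bar [ 0.508 -0.138  0.343] 0.58
top rear_door_panel [ 0.526 -0.052  0.155] 0.86
top front_door_pull [ 0.463 -0.329  0.194] 0.58
top front_door_pull [0.538 0.012 0.152] 0.15
top cam_grip [ 0.527 -0.057  0.154] 0.23
top bay_mid [0.537 0.013 0.148] 0.93
top shoe_face [ 0.507 -0.134  0.344] 0.35
top filter_case_mid [ 0.652 -0.281  0.24 ] 0.67
top filter_case_mid [ 0.515 -0.136 -0.002] 0.44
top objective_a_mid [ 0.691 -0.064  0.254] 0.52
top objective_b_mid [0.51  0.427 0.025] 0.55
top cleaner_mid [0.404 0.448 0.059] 0.73
top cleaner_mid [0.643 0.415 0.022] 0.49
top driver_mid [ 0.522 -0.543  0.015] 0.51
top power_puck_mid [ 0.323 -0.41   0.01 ] 0.69
```

View pics/scene0.png

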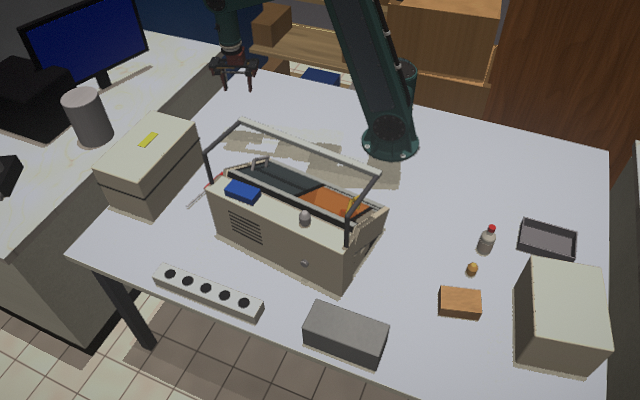

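View pics/top0.png

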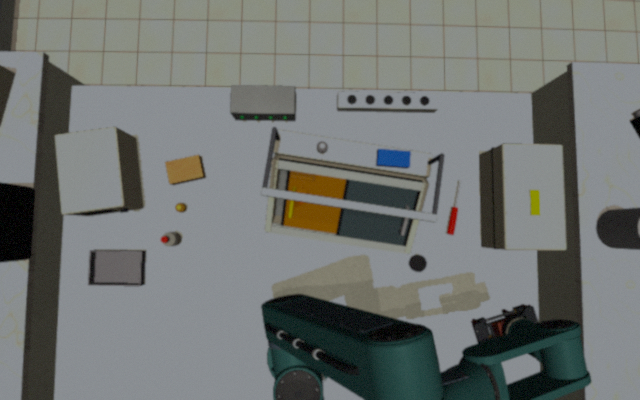

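The console is yawed roughly -8°: in the top view its lamp bar runs from (265,190) to (437,218). The orange door is at (315,200) with its yellow pull at (290,210), under the lamp bar. Next I'll fit yaw and slope from depth.

```bash
cat > h.py <<'E'
from workcell import r,cams
import cv2,numpy as np
def cloud(d,m):
    m=m&(d["z_map"]>0); v,u=np.nonzero(m); z=d["z_map"][m]
    p=cv2.undistortPoints(np.c_[u,v].astype(float)[:,None],np.array(d["intrinsics"]),np.array(d["D"]))[:,0]
    E=np.array(d["extrinsics"]); return np.c_[p[:,0]*z,-p[:,1]*z,-z]@E[:3,:3].T+E[:3,3]
E
python3 - <<'E'
from h import *
for c in("scene","top"):
    d=cams.get_image(c)
    for n in["lamp_bar","rear_door_panel","rear_door_pull","front_door_pull","rear_door","front_door"]:
        for t in cams.trace(c,n)[:1]:
            p=cloud(d,cv2.erode(t["region"].astype(np.uint8),np.ones((3,3)) if "pull" not in n and "lamp" not in n else np.ones((1,1)))>0)
            if len(p)<5: print(c,n,len(p));continue
            for _ in range(3):
                m=np.median(p,0);
                w,s,v=np.linalg.svd(p-p.mean(0),full_matrices=False)
                e=np.abs((p-p.mean(0))@v[2]); p=p[e<np.maximum(2.5*e.mean(),.003)]
            print(c,n,t["conf"],len(p),"med",m.round(3),"v0",v[0].round(3),"v2",v[2].round(3),"min",p.min(0).round(3),"max",p.max(0).round(3))
    # yellow
    hsv=cv2.cvtColor(d["image"],cv2.COLOR_RGB2HSV); m=(hsv[...,0]>22)&(hsv[...,0]<32)&(hsv[...,1]>150)&(hsv[...,2]>100)
    p=cloud(d,m);p=p[(abs(p[:,0]-.52)<.1)&(abs(p[:,1])<.15)]
    print(c,"yellow",p[:40].round(3).tolist())
E
```

```text
scene lamp_bar 0.66 951 med [ 0.522 -0.043  0.152] v0 [-0.249 -0.966 -0.064] v2 [ 0.497 -0.07  -0.865] min [ 0.432 -0.133  0.099] max [0.601 0.068 0.192]
scene rear_door_panel 0.92 775 med [ 0.518 -0.046  0.15 ] v0 [-0.213 -0.976 -0.044] v2 [-0.497  0.07   0.865] min [ 0.436 -0.129  0.105] max [0.59  0.068 0.19 ]
scene rear_door_pull 0.87 1000 med [ 0.52  -0.045  0.151] v0 [-0.308 -0.946 -0.098] v2 [ 0.496 -0.071 -0.865] min [ 0.423 -0.137  0.098] max [0.601 0.071 0.195]
scene front_door_pull 0.85 1404 med [ 0.495 -0.234  0.163] v0 [-0.149 -0.989 -0.001] v2 [ 0.494 -0.073 -0.866] min [ 0.388 -0.369  0.107] max [ 0.595 -0.113  0.216]
scene rear_door 0.74 791 med [ 0.52  -0.046  0.151] v0 [-0.237 -0.97  -0.058] v2 [-0.498  0.07   0.865] min [ 0.44  -0.129  0.105] max [0.589 0.066 0.191]
scene yellow [[0.514, 0.035, 0.202], [0.514, 0.035, 0.198], [0.507, 0.035, 0.139], [0.567, 0.02, 0.182]]
top lamp_bar 0.72 12146 med [ 0.565 -0.135  0.193] v0 [-0.271 -0.962 -0.037] v2 [-0.424  0.085  0.902] min [ 0.364 -0.4    0.092] max [0.744 0.12  0.27 ]
top rear_door_panel 0.63 2106 med [ 0.515 -0.
[... 971 characters left out ...]
2, 0.025, 0.201], [0.562, 0.022, 0.202], [0.531, 0.036, 0.147], [0.527, 0.03, 0.207], [0.527, 0.027, 0.206], [0.527, 0.024, 0.205], [0.525, 0.034, 0.191], [0.524, 0.03, 0.207], [0.524, 0.027, 0.205], [0.524, 0.024, 0.204], [0.521, 0.034, 0.199], [0.521, 0.031, 0.201], [0.521, 0.027, 0.203], [0.521, 0.024, 0.204], [0.521, 0.039, 0.148], [0.518, 0.034, 0.196], [0.518, 0.031, 0.199], [0.518, 0.027, 0.203], [0.518, 0.024, 0.202], [0.518, 0.04, 0.146], [0.515, 0.034, 0.197], [0.515, 0.03, 0.203], [0.515, 0.027, 0.205], [0.515, 0.025, 0.197], [0.515, 0.04, 0.145], [0.512, 0.034, 0.199], [0.512, 0.031, 0.199], [0.512, 0.027, 0.202], [0.512, 0.04, 0.14], [0.509, 0.034, 0.199], [0.509, 0.031, 0.198]]
```

Normal gives yaw -8.25° and slope 30°, and the pull sits 44 mm above the door, as listed. Comparing the pull with bay_mid puts the door at about 0.03. Now a check of IK for the planned poses.

```bash
cat >> h.py <<'E'
psi=np.radians(-8.25); c,s=np.cos(psi),np.sin(psi)
N=np.array([-.5*c,-.5*s,.8660254]); X=np.array([.8660254*c,.8660254*s,.5]); Y=np.cross(N,X)
PULL=np.array([.5155,.031,.1945])-.008*X
BAY=np.array([.538,.012,.148])
CAM=BAY-.02*X-.02*N
def tool(a,f=1):
    "closing axis perpendicular to a bar at cam angle a"
    z=-N; y=f*(-np.sin(a)*X+np.cos(a)*Y); return np.c_[np.cross(y,z),y,z]
E
python3 - <<'E'
from h import *
print(Y.round(3))
for n,p,a in [("way",[.3,-.35,.36],0),("pull+.25",PULL+.2*N,0),("pull+.12",PULL+.12*N,0),("pull",PULL,0),("open",PULL-.13*Y,0)]+[("cam",CAM+h*N,a) for h in(.005,.1) for a in(-1.45,-.75,0,.1)]:
    for f in(1,-1):
        q=r.inverse_kinematics(np.array(p),tool(a,f)); print(n,a,f,None if q is None else np.round(q,2))
E
```

```text
[0.143 0.99  0.   ]
way 0 1 None
way 0 -1 [-1.41 -0.1   1.89  0.53  1.23  0.15]
pull+.25 0 1 [ 0.01 -0.3   2.02 -0.1   0.9  -1.37]
pull+.25 0 -1 [ 0.01 -0.3   2.02 -0.1   0.9   1.77]
pull+.12 0 1 [-0.01 -0.15  2.1  -0.11  0.67 -1.37]
pull+.12 0 -1 [-0.01 -0.15  2.1  -0.11  0.67  1.77]
pull 0 1 [-0.03  0.13  2.17 -0.17  0.33 -1.31]
pull 0 -1 [-0.03  0.13  2.17 -0.17  0.33  1.83]
open 0 1 [-0.44  0.1   2.19  0.42  0.37 -2.22]
open 0 -1 [-0.44  0.1   2.19  0.42  0.37  0.92]
cam -1.45 1 None
cam -1.45 -1 None
cam -0.75 1 None
cam -0.75 -1 None
cam 0 1 None
cam 0 -1 None
cam 0.1 1 None
cam 0.1 -1 None
cam -1.45 1 [-0.08  0.05  2.2  -0.09  0.38  0.02]
cam -1.45 -1 None
cam -0.75 1 [-0.08  0.05  2.2  -0.09  0.38 -0.68]
cam -0.75 -1 [-0.08  0.05  2.2  -0.09  0.38  2.47]
cam 0 1 [-0.08  0.05  2.2  -0.09  0.38 -1.43]
cam 0 -1 [-0.08  0.05  2.2  -0.09  0.38  1.72]
cam 0.1 1 [-0.08  0.05  2.2  -0.09  0.38 -1.53]
cam 0.1 -1 [-0.08  0.05  2.2  -0.09  0.38  1.62]
```

Run:
```python
from h import *
T=tool(0,-1)
r.movep(np.array([.3,-.35,.36]),T); r.movep(PULL+.2*N,T)
r.move_l(PULL+.06*N,v=.2); 
print(r.get_time_s(), r.get_ft_force())
d=cams.get_image("wrist"); cv2.imwrite("pics/w1.png",d["image"][:,:,::-1])
for n in("rear_door_pull","bay_mid"):
  for p in cams.pinpoint("wrist",n)[:2]: print(n,np.round(p["at"],3),p["conf"])
hsv=cv2.cvtColor(d["image"],cv2.COLOR_RGB2HSV); m=(hsv[...,0]>22)&(hsv[...,0]<32)&(hsv[...,1]>150)&(hsv[...,2]>80)
p=(cloud(d,m)-PULL)@np.c_[X,Y,N]; p=p[(p[:,2]>-.012)&(abs(p[:,1])<.04)]; print("bar rel PULL XYN",len(p),np.percentile(p,[2,50,98],axis=0).round(4) if len(p) else "")
```

```text
5.875 [-0.45819485  0.00570859  0.7258567 ]
rear_door_pull [0.512 0.028 0.191] 0.85
bay_mid [0.535 0.017 0.148] 0.63
bay_mid [ 0.514 -0.138 -0.004] 0.45
bar rel PULL XYN 2238 [[-0.0349 -0.0043  0.0001]
 [ 0.0117  0.001   0.0058]
 [ 0.0501  0.0062  0.0075]]
```

View pics/w1.png

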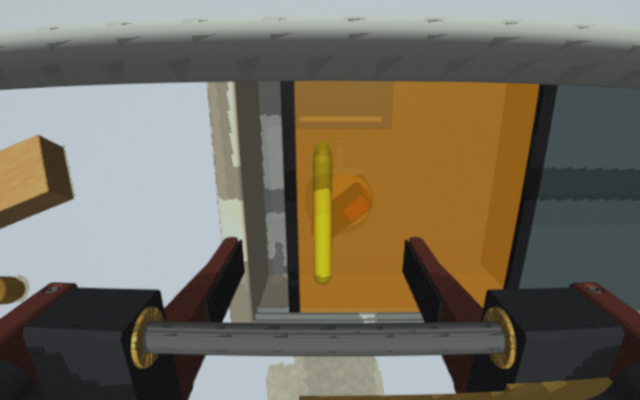

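The yellow pull runs from (323,150) to (323,280), where expected and between the jaws. Through the orange panel, the cam grip at about (345,210) has its red end up and to the right. Now I'll grip and slide.

Run:
```python
from h import *
r.command_gripper(.05)
r.move_l(PULL+.003*N,v=.1); print(r.get_ft_force().round(2))
r.command_gripper(.008); print("w",r.get_gripper_width(),r.get_grasp_force(), r.get_ft_force().round(2))
p0=r.get_eef_pos(); f0=r.get_ft_force()
t=p0-.105*Y; r.move_l(t,v=.08)
print((r.get_eef_pos()-p0)@Y,(r.get_ft_force()-f0)@Y)
for i in range(10):
    t=t-.004*Y; r.move_l(t,v=.03); f=(r.get_ft_force()-f0)@Y; print(i,(r.get_eef_pos()-p0)@Y,f.round(2))
    if abs(f)>10: break
print(r.get_time_s(), r.get_gripper_width())
```

```text
[0.57 0.72 0.67]
w 0.01110199555287859 30.000555217266083 [-2.05  0.58  2.53]
-0.10505204975940993 -1.8538099905833998
0 -0.10885979836556971 1.1
1 -0.11307530219210125 0.64
2 -0.11717237073165754 -0.97
3 -0.12066001662699324 4.79
4 -0.12099767519045347 30.77
11.0583 0.011241475317520655
```

Run:
```python
from h import *
p=r.get_eef_pos(); r.move_l(p+.003*Y,v=.05)
r.command_gripper(.05); r.move_l(p+.003*Y+.075*N,v=.15)
r.move_l(CAM+.135*N+.0*X,v=.2)
print(r.get_time_s(), r.get_eef_pos())
d=cams.get_image("wrist"); cv2.imwrite("pics/w2.png",d["image"][:,:,::-1])
for n in("cam_grip","bay_mid","shoe_face","rear_door_pull","front_door_pull"):
  for q in cams.pinpoint("wrist",n)[:2]: print(n,np.round(q["at"],3),((q["at"]-CAM)@np.c_[X,Y,N]).round(3),q["conf"])
from scipy.spatial.transform import Rotation as R
for dt in range(0,25,2):
  for h in(0.006,.01):
    T=R.from_rotvec(np.radians(dt)*Y).as_matrix()@tool(0,-1)
    q=r.inverse_kinematics(CAM+h*N,T); 
    print(dt,h,T[:,2].round(2),None if q is None else np.round(q,2))
```

```text
13.45 [0.46377444 0.0231064  0.23665263]
cam_grip [0.533 0.012 0.122] [ 0.003 -0.001 -0.   ] 0.71
bay_mid [0.538 0.016 0.15 ] [0.02  0.003 0.022] 0.92
shoe_face [0.573 0.009 0.11 ] [ 0.031  0.002 -0.03 ] 0.93
rear_door_pull [ 0.499 -0.085  0.192] [ 0.021 -0.101  0.07 ] 0.73
front_door_pull [0.57 0.01 0.11] [ 0.029  0.003 -0.029] 0.57
0 0.006 [ 0.49 -0.07 -0.87] None
0 0.01 [ 0.49 -0.07 -0.87] None
2 0.006 [ 0.46 -0.07 -0.88] None
2 0.01 [ 0.46 -0.07 -0.88] [-0.09  0.28  2.18 -0.14  0.2   1.76]
4 0.006 [ 0.43 -0.06 -0.9 ] [-0.09  0.29  2.15 -0.1   0.25  1.72]
4 0.01 [ 0.43 -0.06 -0.9 ] [-0.09  0.28  2.15 -0.1   0.26  1.71]
6 0.006 [ 0.4  -0.06 -0.91] [-0.09  0.29  2.13 -0.07  0.31  1.69]
6 0.01 [ 0.4  -0.06 -0.91] [-0.09  0.28  2.13 -0.07  0.32  1.69]
8 0.006 [ 0.37 -0.05 -0.93] [-0.09  0.29  2.1  -0.05  0.37  1.67]
8 0.01 [ 0.37 -0.05 -0.93] [-0.09  0.28  2.1  -0.05  0.38  1.67]
10 0.006 [ 0.34 -0.05 -0.94] [-0.09  0.29  2.07 -0.04  0.43  1.66]
10 0.01 [ 0.34 -0.05 -0.94] [-0.09  0.29  2.07 -0.04  0.44  1.66]
12 0.006 [ 0.31 -0.04 -0.95] [-0.09  0.3   2.04 -0.03  0.49  1.65]
12 0.01 
[... 155 characters left out ...]
0.1   0.3   2.02 -0.03  0.55  1.64]
16 0.006 [ 0.24 -0.03 -0.97] [-0.1   0.31  1.99 -0.02  0.6   1.63]
16 0.01 [ 0.24 -0.03 -0.97] [-0.1   0.31  1.99 -0.02  0.6   1.63]
18 0.006 [ 0.21 -0.03 -0.98] [-0.1   0.32  1.96 -0.02  0.65  1.63]
18 0.01 [ 0.21 -0.03 -0.98] [-0.1   0.32  1.96 -0.02  0.66  1.63]
20 0.006 [ 0.17 -0.02 -0.98] [-0.1   0.33  1.93 -0.01  0.7   1.62]
20 0.01 [ 0.17 -0.02 -0.98] [-0.1   0.33  1.93 -0.01  0.71  1.62]
22 0.006 [ 0.14 -0.02 -0.99] [-0.1   0.35  1.9  -0.01  0.75  1.62]
22 0.01 [ 0.14 -0.02 -0.99] [-0.1   0.34  1.91 -0.01  0.76  1.62]
24 0.006 [ 0.1  -0.01 -0.99] [-0.1   0.36  1.88 -0.01  0.8   1.62]
24 0.01 [ 0.1  -0.01 -0.99] [-0.1   0.35  1.88 -0.01  0.81  1.62]
```

View pics/w2.png

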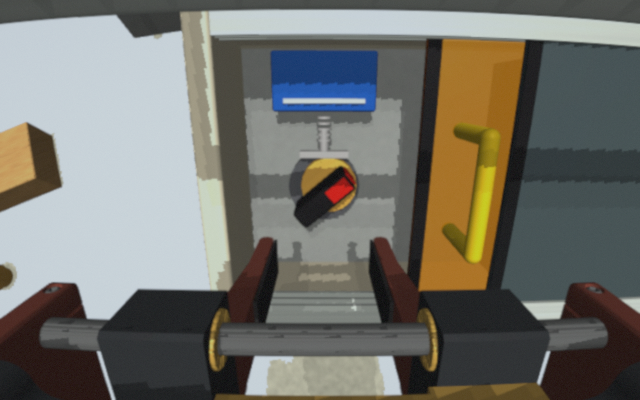

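The bay is open. The cam bar runs from (303,215) to its red end at (347,180), and the bay edges, cassette and pull are all clear. Now I'll measure the bar's axis and angle from depth.

Run:
```python
from h import *
d=cams.get_image("wrist"); im=d["image"].astype(int)
box=np.zeros((400,640),bool); box[155:235,280:370]=1
p=(cloud(d,box)-CAM)@np.c_[X,Y,N]
t=p[(p[:,2]>.004)&(p[:,2]<.03)]; print(len(t),"top N",np.median(t[:,2]))
t=t[abs(t[:,2]-np.median(t[:,2]))<.005]
(cx,cy),(w,h),a=cv2.minAreaRect((t[:,:2]*1000).astype(np.float32)); print("rect mm",cx,cy,w,h,a)
red=box&(im[...,0]>120)&(im[...,1]<70); q=(cloud(d,red)-CAM)@np.c_[X,Y,N]; q=q[q[:,2]>.006]; m=q.mean(0)
print("red",m, "dir", np.arctan2(m[1]-cy/1000,m[0]-cx/1000))
u,s,v=np.linalg.svd(t[:,:2]-t[:,:2].mean(0),full_matrices=False); print(v[0],np.arctan(v[0,1]/v[0,0]),t[:,:2].mean(0))
```

```text
1572 top N 0.01735426043119562
rect mm -1.0875425338745117 0.08766555786132812 18.229774475097656 57.83606719970703 40.53908920288086
red [ 0.00925903 -0.01179393  0.01860455] dir -0.8543464226680533
[-0.65302423  0.75733701] -0.8592254861558539 [ 0.0001203  -0.00015678]
```

The fit gives an 18 × 58 mm bar at angle -0.86, its centre within 1 mm of my estimate and its top 3 mm higher. With the closing line kept along the tracks (the gripper body clears the pull), squeezing in stages will wrench the bar to 0.

```bash
cat >> h.py <<'E'
from scipy.spatial.transform import Rotation as R
TC=R.from_rotvec(np.radians(-2)*X).as_matrix()@R.from_rotvec(np.radians(6)*Y).as_matrix()@tool(0,-1)
E
python3 - <<'E'
from h import *
r.command_gripper(.075)
r.movep(CAM+.11*N,TC); f0=r.get_ft_force()
r.move_l(CAM+.04*N,v=.12); print((r.get_ft_force()-f0).round(1))
r.move_l(CAM+.014*N,v=.06); print((r.get_ft_force()-f0).round(1))
for w in(.06,.052,.044,.036,.03,.024,.02,.016):
    r.command_gripper(w); print(w,r.get_gripper_width().__round__(4),round(float(r.get_grasp_force()),1),(r.get_ft_force()-f0).round(1))
print(r.get_time_s())
d=cams.get_image("wrist"); cv2.imwrite("pics/w3.png",d["image"][:,:,::-1])
E
```

```text
[ 1.1 -0.7 -0.4]
[-0.7 -1.2 -0.9]
0.06 0.0602 0.0 [ 0.5 -0.2 -1.2]
0.052 0.0523 2.8 [ 1.3  1.6 -0.2]
0.044 0.044 6.8 [1.7 4.5 0.9]
0.036 0.0363 9.3 [1.4 5.9 0.5]
0.03 0.0302 11.0 [0.7 6.7 1.1]
0.024 0.0243 14.9 [-0.7  7.7  0.7]
0.02 0.0206 23.8 [0.2 5.6 1.6]
0.016 0.0197 28.2 [0.5 5.2 1.7]
18.7417
```

View pics/w3.png

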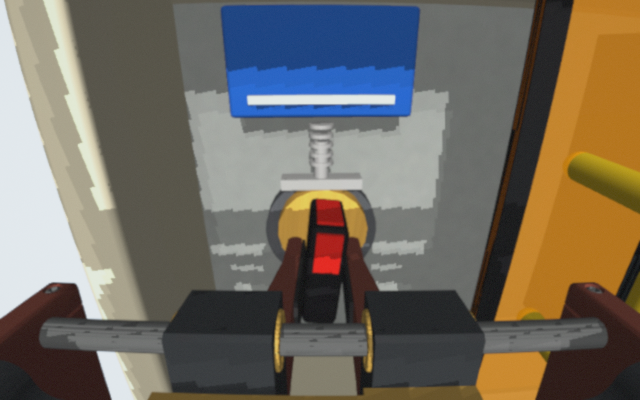

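The bar is now between the pads with its red end up the slope at (328,215), under the shoe at (320,182). I'll release, back off and measure.

Run:
```python
from h import *
r.command_gripper(.05)
r.move_l(CAM+.14*N,v=.12)
d=cams.get_image("wrist"); cv2.imwrite("pics/w4.png",d["image"][:,:,::-1]); im=d["image"].astype(int)
p=(cloud(d,np.ones((400,640),bool))-CAM)@np.c_[X,Y,N]
t=p[(abs(p[:,2]-.017)<.006)&(np.hypot(p[:,0],p[:,1])<.035)]
print(len(t),cv2.minAreaRect((t[:,:2]*1000).astype(np.float32)))
v=np.linalg.svd(t[:,:2]-t[:,:2].mean(0),full_matrices=False)[2]; print("angle",np.arctan(v[0,1]/v[0,0]),t[:,:2].mean(0))
for n in("rear_door_pull","shoe_face"):
  for q in cams.pinpoint("wrist",n)[:1]: print(n,((q["at"]-CAM)@np.c_[X,Y,N]).round(3))
cams.get_image("top")
for q in cams.pinpoint("top","front_door_pull")[:1]: print("front",q["at"])
print(r.get_time_s())
```

```text
1401 ((-0.3231048583984375, 0.2448902130126953), (18.105396270751953, 57.220855712890625), 84.4289779663086)
angle -0.09596696478897535 [0.00153206 0.00032848]
rear_door_pull [ 0.023 -0.101  0.069]
shoe_face [ 0.031  0.003 -0.031]
front [0.4637, -0.3269, 0.1947]
20.9
```

View pics/w4.png

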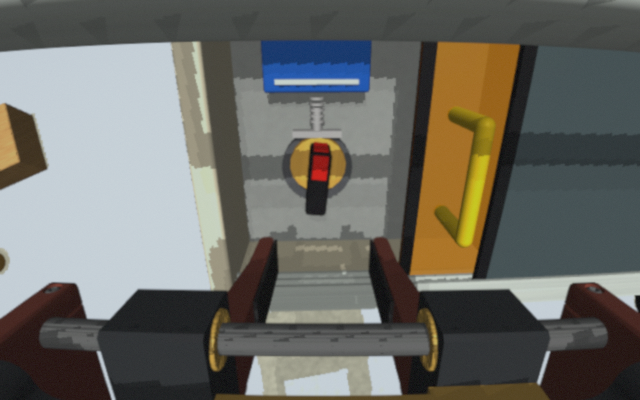

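Run:
```python
from h import *
print(r.hand_in(), r.get_time_s())
```

```text
the job is handed in; nothing more can be done
the job is handed in; nothing more can be done
```

The job is handed in, result not yet known: the rear door is open against its stop, the cam measures about -0.10 rad from straight up the slope (limit ±0.2), the front door reads as unmoved, and no contact with anything else was seen, though the bystanders were not re-measured.

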